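# Push the air-filter cassette home under the pump controller

## Task

Slide the loose black air-filter cassette along the bench, nose first, into its slot under the front of the white pump controller, and press it in past its catch until it stops hard and stays in when let go, its bezel square with the controller's front. Push it firmly but gently: do not lift it or ram it, and leave the other things on the bench where they are.

Things in the scene. Friction and masses are not known exactly. Their poses are not given: they have to be found in the camera images.
- cassette: flat black rigid cassette lying on the bench, 0.28 kg (varies by a quarter), 130 long (x) x 100 wide (y): too wide to grasp across. Origin: centre of the underside; +x points to the nose, which goes in first; z up. From x = -37 to +65 a plate 15 thick with a grey mat on top; from x = -65 to -37 the bezel, a bar 28 deep, 100 wide, 20 tall, whose front shoulder (x = -37) is the stop.
- bezel_face (a point): on the cassette: centre of the flat outer end face of its bezel (cassette x = -65, height 10; the face is 100 wide, 20 tall), the natural place to push; 20 N is ample for the whole job. Axes as the cassette's.
- nose (a point): on the cassette: middle of the nose edge (cassette x = +65, height 7.5); the two nose corners are rounded at 8 radius. Each side edge has a notch for a ball catch, 20 behind this point.
- controller: white box with a black front, fixed, 215 wide, 300 deep, top 105 above the bench. Origin: on the bench, in the plane of the front, midway across the slot. +x points into the slot, +y across it. Fully home, the bezel's shoulder bears on a hard stop 22 inside the front: the cassette's origin is then at x = +59, y = 0 here, axes parallel, and the bezel's end face stands only 6 out of the front.
- slot_mouth (a point): centre of the slot's mouth, in the plane of the controller's front, 8.5 above the bench. The slot lies under the case, directly on the bench (its floor): 103 wide between two aluminium rails; 23 high for the first 22 (recess for the bezel), 17 high beyond. The front rises sheer above it, so a hand held upright over the bezel may foul the case near the end: lean it back.
- horns (a point): midway between the tips of the two guide horns, 19 in front of the controller's front. The horns are the flared ends of the rails, 15 tall, 5 thick, 103 apart at the mouth and 124 apart at their tips.
- catches (a point): on the slot's centre line, 104.5 inside the front, midway between two sprung steel balls (14 diameter) that stand 4.5 out of the rails. The nose meets them 27 before home: pushing past takes 5 to 15 N. A sprung sealing strip meets the nose 5 before home and pushes back with 2 to 5 N; only at the hard stop do the balls drop into the notches and hold; let go sooner, it stands proud.
- screwdriver: flat-blade screwdriver, 200 long, bystander; origin at the middle of its underside
- spanner: flat steel spanner, 150 long, bystander; origin at the middle of its underside
- cover: loose flat white sheet cover 160 x 70 x 5 lying on the bench; bystander, not the filter; origin at the middle of its underside
- reagent: amber bottle, 86 diameter, 180 tall, bystander; origin at the middle of its underside
- beaker: glass beaker, 72 diameter, 90 tall, bystander; origin at the middle of its underside
- parts_tray: grey open tray of fittings, 130 x 90 x 35, bystander; origin at the middle of its underside
- vial_rack: white rack of small vials, 100 x 170 x 28 (vials to 49), bystander; origin at the middle of its underside

How it is judged (in metres and radians):
On the way:
1. the cassette's nose is inside the slot, the cassette lying flat and in line with it (x of cassette in the frame of controller above -0.035 m and y of cassette in the frame of controller between -0.006 and 0.006 m and angle between the x axis of cassette and the x axis of controller, either way round below 0.1 rad and angle between cassette's own z axis and vertical below 0.05 rad).
At the end, for the whole second after the job is handed in: The cassette lies flat in the slot, nose inward, within 1.8 mm of its stop, within 3.5 mm of the slot's middle and 0.03 rad of its direction, at rest (x of cassette in the frame of controller between 0.0572 and 0.061 m and y of cassette in the frame of controller between -0.0035 and 0.0035 m and z of cassette in the frame of controller below 0.004 m and angle between the x axis of cassette and the x axis of controller, either way round below 0.03 rad and angle between cassette's own z axis and vertical below 0.04 rad and linear speed of cassette below 0.01 m/s); the robot touches nothing.
It fails at once if the cassette is pushed with more than 30 N (rammed) (contact force between the arm and cassette above 30 N).
It fails at once if the cassette is lifted off the bench (more than 25 mm) or tipped (more than 0.3 rad) (height (world z) of cassette above 0.025 m or angle between cassette's own z axis and vertical above 0.3 rad).
It fails at once if a bystander is moved by more than 25 mm (distance of any of screwdriver, spanner, cover, reagent, beaker, parts_tray, vial_rack from where it was at the start of the episode above 0.025 m).
It also fails if it takes over 58 s, if anything falls off the work surface, if the arm or the gripper's body presses on something with over 40 N, if the wrist force passes 120 N, or if a joint passes its speed limit or range.

## Robot

A 7-joint arm with a two-finger parallel gripper is mounted at the origin on the work surface. World frame = base frame: x ahead of the robot, y to its left, z up, the work surface at z = 0. Lengths are in mm, angles in rad, forces in N, time in s.
With the tool pointing down it reaches from about 400 to 875 mm from the base axis. Payload 19.3 kg.
Tool frame: the origin (TCP) lies between the finger pads; the fingertips stand 25 mm ahead of it and the grasp point (between the pads) lies 6 mm ahead of it; z points along the fingers, y is the line along which they close (so a half turn about z gives the same grasp; the last joint's range is limited). The gripper opens to 85 mm and grips with 20 to 120 N. Pads are 22 mm wide; open, the fingers measure 114 mm over their backs; the gripper's body (76 mm by 85 mm) begins 54 mm behind the grasp point. The pads swing forward as they close: fully open they stand 13 mm farther back than shut.
Start: joints at [1.076, 0.521, -0.036, 1.599, 0.021, 1.021, -0.113], TCP at [257.559, -569.454, 218.291] pointing down, gripper open.
Joint ranges: [-2.91, 2.91], [-0.3, 2.13], [-1.5, 1.42], [0.17, 2.43], [-1.26, 4.41], [0.16, 1.93], [-2.52, 2.52]. Speed limits (rad/s): [1.89, 1.89, 2.39, 2.39, 3.01, 3.01, 3.01].

## Interface

Orientations are given as a unit quaternion [w, x, y, z].
In Python, from rig import r gives the robot as it stands.
- The arm moves only by the tool jog_arm, never from a script. Its argument "rows" is a list of rows, each a list of 3 entries, a list of its own where there are three numbers: the opening, from 0 (shut) to 1 (fully open), then the shift along the tool's x, y, z as a fraction of full scale, then the turn, a rotation vector about the tool's x, y, z as a fraction of full scale. A call has 1 to 20 rows; each row is the pose to reach, as a shift and turn from the pose commanded when the call began, along the tool's axes at that moment; what a row does not reach only later rows make up. Full scale, the value 1, is 100 mm for a shift and 0.5 rad for a turn. A row lasts 1/8 s, in which the tool goes at most 62.5 mm and 10.7 degrees, less where a joint would pass 70% of its speed; a pose out of reach is approached as far as the arm can. A call with a number of a shift or a turn outside -1 to 1 is refused whole. A call with a gripper value outside its range is refused whole. The fingers move at their own pace and stop on an object; "squeeze" is the grip in N (left out, the last holds). Time passes only in rows, so rows that repeat a pose let the fingers close. It gives the time, the measured TCP pose, the force, the opening and the grip force at its end, in the units of the state.
- r.read_state(): the state, without advancing time (a new reading comes with each control period).
- r.read_camera(name): name is "scene" or "top"; returns the picture (420x560x3 uint8, red, green, blue); there is no depth.
- r.get_calibration(name): a dict with "fx", "fy", "cx", "cy" (pixels), "origin" and "attitude" of the camera in the world. Camera axes: x right, y down, z forward; pixel columns grow to the right and rows downward; lengths in mm; the calibration is good to about 2 mm. A picture is of the moment at which its call begins. get_calibration takes no time and is no camera call.
- r.close_job(): hands the job in; it is judged then, once.
The state is a dict: "time_s": time; "joints": joint angles; "dq": joint speeds; "tau": joint torques, N m; "tool_pos": TCP position; "tcp_rot": TCP orientation; "wrist_force": force on the tool from outside, world axes, zero at the start; "torque": the same for the moment, N m; "width": finger opening in mm; "finger_force": force on a finger pad.
Only numpy, scipy, OpenCV 4.12 (cv2) and the standard library are available. Lean on these libraries where they do the work, as an engineer would, in place of code of your own. Each camera call takes 0.05 s, during which the arm holds its last target. There are 200 camera calls.

## Working session

There is one attempt and no reset: what is moved stays moved. The work goes in short steps, Python scripts to look and compute and a tool call to move; the robot and the scene stay as the last step left them, time stands still between calls to the robot, and variables do not carry over. Pictures are saved under pics/ and viewed, at most 10 in all, crops included, and the job is handed in when it is done.

Besides the shell and the picture viewer there is one more tool, called as name([rows], argument=value, ...), one row to a line, values as JSON. jog_arm: Moves the arm, as the interface text tells. Shift numbers are shares of 100 mm and turn numbers shares of 0.5 rad, none past 1 either way. Its arguments: {"type":"object","properties":{"rows":{"type":"array","items":{"type":"array"}},"squeeze":{"type":"number"}},"required":["rows"]}

```bash
mkdir -p pics; python3 - <<'E'
from rig import r
import cv2
for n in("scene","top"):
    cv2.imwrite(f"pics/{n}0.png",r.read_camera(n)[:,:,::-1]); print(n,r.get_calibration(n))
print(r.read_state())
E
```

```text
scene {'fx': 542.3522515596518, 'fy': 542.3522515596518, 'cx': 286.65098274432404, 'cy': 211.7723181235371, 'origin': array([1446.82265078, -434.59838317,  977.86155547]), 'attitude': array([-0.32473735,  0.76884334,  0.50861115, -0.21151894])}
top {'fx': 394.96875399306214, 'fy': 394.96875399306214, 'cx': 287.21074251318214, 'cy': 214.39817408728672, 'origin': array([ 341.91817949,  -64.48157599, 1123.89821599]), 'attitude': array([-0.06225286,  0.70692559, -0.70212546,  0.05831496])}
{'time_s': 0.1, 'joints': array([ 1.07577029,  0.52193203, -0.03633793,  1.59991872,  0.02121035,
        1.02107517, -0.11281218]), 'dq': array([-0.00012153, -0.00047422,  0.00038693, -0.00207647,  0.00080808,
       -0.00043547, -0.00072094]), 'tau': array([ 5.38231383e-03, -9.28501296e+01,  1.98555976e+00, -3.70533836e+01,
        1.83613779e-02,  5.36530861e-03, -1.28978404e-04]), 'tool_pos': array([ 257.45583087, -569.19289456,  217.80867589]), 'tcp_rot': array([-4.54980698e-04,  9.77525914e-01,  2.10814760e-01, -1.32871861e-04]), 'wrist_force': array([-0.75451439,  0.00801926, -0.02499129]), 'torque': array([ 0.02677172, -0.00781772,  0.03748246]), 'finger_force': 0.0, 'width': 85.62648621519037}
```

View pics/scene0.png

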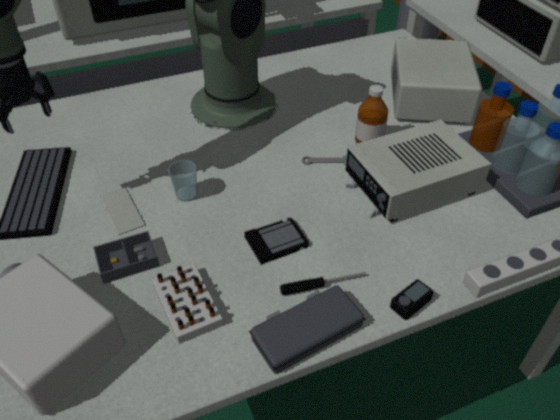

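View pics/top0.png

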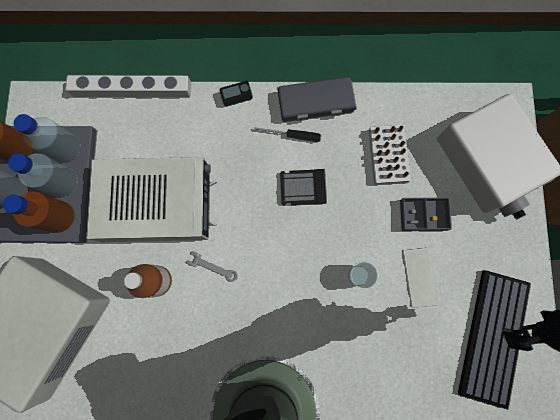

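The scene view shows the cassette at about (277,240) and the controller slot at about (365,190). In the top view the cassette spans (280-326, 169-206), bezel to the right. The controller front is at column ~209, with horn tips near (215,183) and (215,208). The push is therefore to image left, which is world +y.

```bash
cat > h.py <<'E'
import numpy as np, cv2
from scipy.spatial.transform import Rotation as R
from rig import r
def ray(n,u,v,z):
    c=r.get_calibration(n); q=c['attitude']; M=R.from_quat([q[1],q[2],q[3],q[0]]).as_matrix()
    d=M@np.array([(u-c['cx'])/c['fx'],(v-c['cy'])/c['fy'],1]); o=c['origin']
    return o+d*(z-o[2])/d[2]
E
python3 - <<'E'
from h import *
a=cv2.imread('pics/top0.png')
cv2.imwrite('pics/c1.png',cv2.resize(a[150:250,190:340],None,fx=5.3,fy=5.3,interpolation=cv2.INTER_CUBIC))
g=cv2.cvtColor(a,cv2.COLOR_BGR2GRAY)
m=np.zeros_like(g); m[160:215,270:335]=(g[160:215,270:335]<110)*255
c=max(cv2.findContours(m,0,2)[0],key=cv2.contourArea)
b=cv2.boxPoints(cv2.minAreaRect(c)); print(b)
for p in b: print(ray('top',*p,15).round(1))
E
```

```text
[[275.10223 170.55594]
 [324.98242 168.56073]
 [326.39136 203.78436]
 [276.51117 205.77957]]
[662.1 -21.5  15. ]
[ 668.9 -166.4   15. ]
[ 564.6 -169.5   15. ]
[557.9 -26.8  15. ]
```

View pics/c1.png

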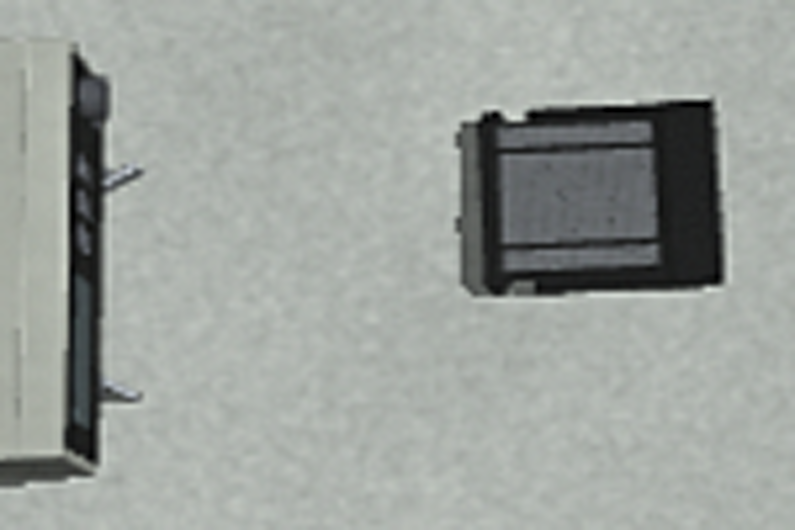

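The crop shows the horn tips at about (142,172) and (142,397), and the horn mouths at (104,187) and (104,392). The bezel's outer corners are at (712,100) and (722,285), and the nose edge is at about x=486. The grey strip to its left is shadow.

```bash
python3 - <<'E'
from h import *
f=lambda n,u,v,z:print(n,ray('top',(u+.5)/5.3-.5+190,(v+.5)/5.3-.5+150,z).round(1))
f('horn +x',142,172,15);f('horn -x',142,397,15);f('mouth+',104,187,15);f('mouth-',104,392,15)
f('bez+',712,100,20);f('bez-',722,285,20);f('shoulder+ ',660,103,20);f('nose+',484,114,15);f('nose-',487,293,15);f('side mid-',560,293,15);f('side mid+',560,110,15)
f('top front+',74,43,105);f('top front-',66,458,105);f('bottomcorner',97,475,0)
# scene: controller top edge
E
python3 - <<'E'
import cv2
a=cv2.imread('pics/scene0.png')
cv2.imwrite('pics/c2.png',cv2.resize(a[130:270,230:430],None,fx=4,fy=4,interpolation=cv2.INTER_CUBIC))
E
```

```text
horn +x [626.7 148.   15. ]
horn -x [502.7 143.3  15. ]
mouth+ [618.2 168.4  15. ]
mouth- [505.3 163.8  15. ]
bez+ [ 667.7 -162.9   20. ]
bez- [ 564.8 -167.4   20. ]
shoulder+  [ 665.9 -134.5   20. ]
nose+ [660.5 -38.4  15. ]
nose- [560.6 -41.   15. ]
side mid- [560.8 -80.4  15. ]
side mid+ [663. -80.  15.]
top front+ [670.7 167.8 105. ]
top front- [459.2 162.5 105. ]
bottomcorner [462.2 168.8   0. ]
```

View pics/c2.png

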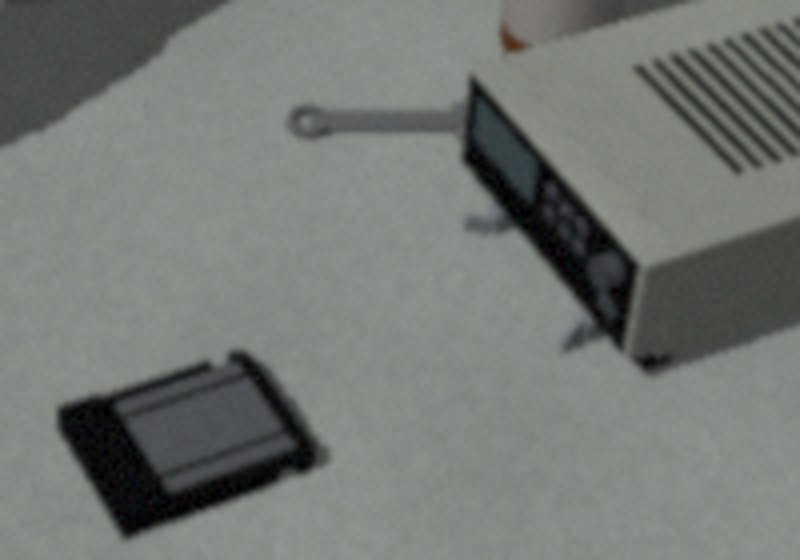

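Numbers (mm):
- **Slot:** mouth centre ≈ (564, 165), and its axis points along +y turned about 1.8°. The horn spacing measures 124, as given.
- **Cassette:** centre ≈ (613, -101), turned about 2.3°, so almost parallel. It needs about 41 of sideways shift toward the robot, then a push along +y.

I'll push both times with two spread fingers, which gives a stable two-point contact. First I align the tool.

jog_arm([
  [0.7,[0,0,0],[0,0,0.3]],
  [0.7,[0,0,0],[0,0,0.6]],
  [0.7,[0,0,0],[0,0,0.78]],
  [0.7,[0,0,0],[0,0,0.78]],
])

```text
time_s: 0.6
tool_pos: [257.6, -569.2, 218.0]
tcp_rot: [-0.0, 1.0, 0.018, -0.0]
wrist_force: [-0.1, -0.0, 0.3]
width: 60.0
finger_force: 0.0
```

jog_arm([
  [0.7,[0.4,-0.4,0],[0,0,0]],
  [0.7,[0.8,-0.8,0],[0,0,0]],
  [0.7,[1,-1,0],[0,0,0]],
])

```text
time_s: 0.98
tool_pos: [356.2, -463.5, 218.2]
tcp_rot: [-0.0, 1.0, 0.02, 0.0]
wrist_force: [-0.5, -0.1, 1.5]
width: 59.4
finger_force: 0.0
```

jog_arm([
  [0.7,[0.4,-0.4,0],[0,0,0]],
  [0.7,[0.8,-0.8,0],[0,0,0]],
  [0.7,[1,-1,0],[0,0,0]],
])

```text
time_s: 1.35
tool_pos: [452.5, -359.9, 218.2]
tcp_rot: [-0.0, 1.0, 0.02, 0.0]
wrist_force: [-0.1, -0.2, 0.7]
width: 59.7
finger_force: 0.0
```

jog_arm([
  [0.7,[0.4,-0.4,0],[0,0,0]],
  [0.7,[0.8,-0.8,0],[0,0,0]],
  [0.7,[1,-1,0],[0,0,0]],
])

```text
time_s: 1.72
tool_pos: [548.8, -256.2, 218.1]
tcp_rot: [-0.0, 1.0, 0.02, 0.0]
wrist_force: [-0.3, -0.5, 0.1]
width: 59.9
finger_force: 0.0
```

jog_arm([
  [0.7,[0.4,-0.4,0],[0,0,0]],
  [0.7,[0.8,-0.8,0],[0,0,0]],
  [0.7,[1,-1,0],[0,0,0]],
  [0.7,[1,-1,0],[0,0,0]],
])

```text
time_s: 2.22
tool_pos: [644.4, -153.3, 217.6]
tcp_rot: [-0.001, 1.0, 0.02, -0.0]
wrist_force: [0.2, -0.5, 0.3]
width: 59.9
finger_force: 0.0
```

jog_arm([
  [0.7,[0.4,-0.4,0.1],[0,0,0]],
  [0.7,[0.54,-0.45,0.5],[0,0,0]],
  [0.7,[0.54,-0.45,1],[0,0,0]],
])

```text
time_s: 2.6
tool_pos: [696.6, -109.0, 117.6]
tcp_rot: [0.0, 1.0, 0.019, 0.001]
wrist_force: [0.9, 0.2, -0.9]
width: 59.7
finger_force: 0.0
```

jog_arm([
  [0.7,[0,0,0.4],[0,0,0]],
  [0.7,[0,0,0.65],[0,0,0]],
  [0.7,[0,0,0.8],[0,0,0]],
  [0.7,[0,0,0.91],[0,0,0]],
  [0.7,[0,0,0.91],[0,0,0]],
])

```text
time_s: 3.22
tool_pos: [695.6, -109.2, 27.2]
tcp_rot: [0.0, 1.0, 0.017, -0.0]
wrist_force: [0.4, -0.3, 0.6]
width: 59.5
finger_force: 0.0
```

```bash
python3 - <<'E'
from h import *
a=r.read_camera('scene')[:,:,::-1];b=r.read_camera('top')[:,:,::-1]
s=r.read_state();print(s['tool_pos'],s['joints'].round(2))
cv2.imwrite('pics/d.png',np.hstack([cv2.resize(a[150:290,200:340],(400,400)),cv2.resize(b[130:250,200:340],(400,400))]))
E
```

```text
[ 696.26397649 -109.12180555   28.15579798] [ 0.09  0.86 -0.04  1.49  0.04  0.79 -1.49]
```

View pics/d.png

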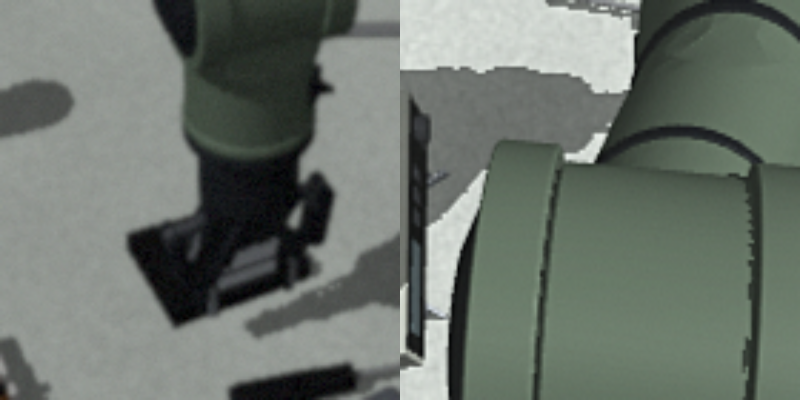

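The fingers straddle the cassette's +x long side, clear of everything. Next is the sideways push, about 60 mm.

jog_arm([
  [0.7,[-0.08,0,0],[0,0,0]],
  [0.7,[-0.14,0,0],[0,0,0]],
  [0.7,[-0.2,0,0],[0,0,0]],
  [0.7,[-0.25,0,0],[0,0,0]],
  [0.7,[-0.3,0,0],[0,0,0]],
  [0.7,[-0.35,0,0],[0,0,0]],
  [0.7,[-0.4,0,0],[0,0,0]],
])

```text
time_s: 4.2
tool_pos: [655.5, -110.3, 27.3]
tcp_rot: [-0.0, 1.0, 0.017, -0.0]
wrist_force: [-0.2, 0.7, -0.2]
width: 59.9
finger_force: 0.0
```

jog_arm([
  [0.7,[-0.05,0,0],[0,0,0]],
  [0.7,[-0.1,0,0],[0,0,0]],
  [0.7,[-0.14,0,0],[0,0,0]],
  [0.7,[-0.18,0,0],[0,0,0]],
  [0.7,[-0.2,0,0],[0,0,0]],
  [0.7,[-0.21,0,0],[0,0,0]],
])

```text
time_s: 4.95
tool_pos: [634.8, -111.1, 27.3]
tcp_rot: [-0.0, 1.0, 0.017, 0.0]
wrist_force: [0.9, 0.7, 0.2]
width: 59.9
finger_force: 0.0
```

jog_arm([
  [0.7,[0.15,0,0],[0,0,0]],
  [0.7,[0.15,0,-0.5],[0,0,0]],
  [0.7,[0,0.3,-1],[0,0,-0.3]],
  [0.7,[-0.3,0.6,-1],[0,0,-0.6]],
  [0.7,[-0.6,0.9,-1],[0,0,-0.8]],
])

```text
time_s: 5.58
tool_pos: [577.4, -204.1, 128.0]
tcp_rot: [0.0, 0.976, 0.218, 0.001]
wrist_force: [1.0, -1.1, -0.1]
width: 60.0
finger_force: 0.0
```

jog_arm([
  [0.7,[0,0,0],[0,0,-0.35]],
  [0.7,[0,0,0],[0,0,-0.7]],
  [0.7,[0,0,0],[0,0,-1]],
])

```text
time_s: 5.95
tool_pos: [578.0, -203.2, 127.4]
tcp_rot: [0.0, 0.892, 0.453, 0.0]
wrist_force: [0.3, -0.8, 0.6]
width: 59.8
finger_force: 0.0
```

jog_arm([
  [0.7,[0,0,0],[0,0,-0.35]],
  [0.7,[0,0,0],[0,0,-0.7]],
  [0.7,[0,0,0],[0,0,-1]],
])

```text
time_s: 6.32
tool_pos: [578.1, -203.2, 127.3]
tcp_rot: [0.0, 0.752, 0.659, 0.0]
wrist_force: [-0.3, 0.2, 0.5]
width: 59.7
finger_force: 0.0
```

jog_arm([
  [0.5,[0,0,0],[0,0,-0.2]],
  [0.5,[0,0,0],[0,0,-0.34]],
  [0.5,[0,0,0],[0,0,-0.34]],
])

```text
time_s: 6.7
tool_pos: [578.0, -203.2, 127.3]
tcp_rot: [-0.0, 0.695, 0.719, 0.0]
wrist_force: [-0.5, 0.3, -0.5]
width: 42.4
finger_force: 0.0
```

jog_arm([
  [0.5,[0,0,0],[0,0.3,0]],
  [0.5,[0,0,0],[0,0.6,0]],
  [0.5,[0,0,0],[0,0.9,0]],
  [0.5,[0,0,0],[0,1,0]],
])

```text
time_s: 7.2
tool_pos: [577.4, -205.1, 126.1]
tcp_rot: [-0.179, 0.675, 0.695, 0.172]
wrist_force: [-0.3, 1.8, -0.0]
width: 42.7
finger_force: 0.0
```

jog_arm([
  [0.5,[0,0,0],[0,0.2,0]],
  [0.5,[0,0,0],[0,0.2,0]],
])

```text
time_s: 7.45
tool_pos: [577.6, -203.6, 126.0]
tcp_rot: [-0.213, 0.665, 0.686, 0.205]
wrist_force: [-0.8, 0.7, -0.9]
width: 42.5
finger_force: 0.0
```

```bash
python3 - <<'E'
from h import *
a=r.read_camera('scene')[:,:,::-1];b=r.read_camera('top')[:,:,::-1]
s=r.read_state();q=s['tcp_rot'];print(s['tool_pos'],s['joints'].round(2));print(R.from_quat([q[1],q[2],q[3],q[0]]).as_matrix().round(3))
cv2.imwrite('pics/e_s.png',a);cv2.imwrite('pics/e_t.png',b)
cv2.imwrite('pics/e.png',np.hstack([cv2.resize(a[130:280,230:380],(400,400),interpolation=2),cv2.resize(b[130:270,200:340],(400,400),interpolation=2)]))
E
```

```text
[ 578.27351183 -202.06390732  127.43674402] [ 0.9   0.9  -0.69  1.45 -0.02  1.18  0.41]
[[-0.029  0.999 -0.02 ]
 [ 0.826  0.035  0.562]
 [ 0.562 -0.    -0.827]]
```

View pics/e.png

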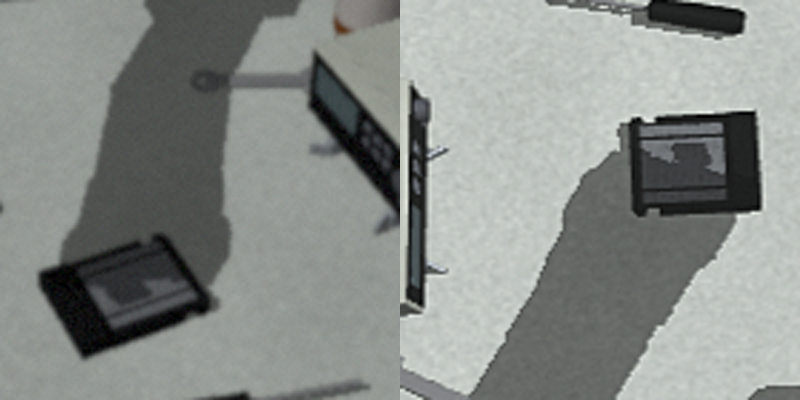

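The gripper is out of the crop, and the cassette has not moved: its bezel corner is still at top-view (324,169). The part-open fingertips passed over the plate because they sit farther back than I assumed. I'll turn back and repeat the sideways push lower, feeling for the bench first.

jog_arm([
  [0.7,[0,0,0],[0,-0.3,0]],
  [0.7,[0,0,0],[0,-0.6,0]],
  [0.7,[0,0,0],[0,-0.9,0]],
  [0.7,[0,0,0],[0,-1,0]],
])

```text
time_s: 8.05
tool_pos: [579.3, -199.8, 129.8]
tcp_rot: [-0.032, 0.692, 0.72, 0.034]
wrist_force: [0.4, -1.2, -0.4]
width: 59.9
finger_force: 0.0
```

jog_arm([
  [0.7,[0,0,0],[0,-0.2,0]],
  [0.7,[0,0,0],[0,-0.2,0]],
])

```text
time_s: 8.3
tool_pos: [579.1, -199.7, 129.0]
tcp_rot: [0.002, 0.693, 0.721, 0.0]
wrist_force: [-0.1, -0.1, 0.4]
width: 59.7
finger_force: 0.0
```

jog_arm([
  [0.7,[0,0.3,0],[0,0,0.35]],
  [0.7,[0,0.7,0],[0,0,0.7]],
  [0.7,[0,1,0],[0,0,1]],
])

```text
time_s: 8.68
tool_pos: [679.5, -199.5, 127.8]
tcp_rot: [-0.0, 0.853, 0.523, 0.001]
wrist_force: [-0.4, 0.2, -0.2]
width: 59.9
finger_force: 0.0
```

jog_arm([
  [0.7,[0,0,0],[0,0,0.35]],
  [0.7,[0,0,0],[0,0,0.7]],
  [0.7,[0,0,0],[0,0,1]],
])

```text
time_s: 9.05
tool_pos: [678.1, -199.7, 127.6]
tcp_rot: [-0.001, 0.955, 0.295, 0.001]
wrist_force: [-0.6, -0.5, 0.2]
width: 59.7
finger_force: 0.0
```

jog_arm([
  [0.7,[0,0,0],[0,0,0.35]],
  [0.7,[0,0,0],[0,0,0.7]],
  [0.7,[0,0,0],[0,0,1]],
])

```text
time_s: 9.43
tool_pos: [678.1, -199.7, 127.7]
tcp_rot: [-0.001, 0.999, 0.05, 0.0]
wrist_force: [-0.5, 1.2, -0.0]
width: 59.5
finger_force: 0.0
```

jog_arm([
  [0.7,[0.1,-0.4,0],[0,0,0.14]],
  [0.7,[0.2,-0.8,0],[0,0,0.14]],
  [0.7,[0.2,-0.9,0],[0,0,0.14]],
  [0.7,[0.2,-0.9,0],[0,0,0.14]],
])

```text
time_s: 9.93
tool_pos: [688.5, -107.9, 127.6]
tcp_rot: [-0.0, 1.0, 0.018, 0.0]
wrist_force: [-0.6, 0.0, 0.4]
width: 59.7
finger_force: 0.0
```

jog_arm([
  [0.7,[0.05,0,0.4],[0,0,0]],
  [0.7,[0.05,0,0.8],[0,0,0]],
  [0.7,[0.05,0,1],[0,0,0]],
  [0.7,[0.05,0,1],[0,0,0]],
])

```text
time_s: 10.42
tool_pos: [692.8, -108.9, 26.5]
tcp_rot: [-0.0, 1.0, 0.017, -0.001]
wrist_force: [0.0, -0.7, 1.5]
width: 59.4
finger_force: 0.0
```

jog_arm([
  [0.7,[0,0,0.04],[0,0,0]],
  [0.7,[0,0,0.07],[0,0,0]],
  [0.7,[0,0,0.07],[0,0,0]],
])

```text
time_s: 10.8
tool_pos: [693.7, -107.9, 20.8]
tcp_rot: [0.0, 1.0, 0.017, 0.0]
wrist_force: [1.1, 0.2, -0.0]
width: 59.7
finger_force: 0.0
```

jog_arm([
  [0.7,[0,0,0.02],[0,0,0]],
  [0.7,[0,0,0.03],[0,0,0]],
  [0.7,[0,0,0.03],[0,0,0]],
])

```text
time_s: 11.18
tool_pos: [693.4, -107.9, 17.2]
tcp_rot: [-0.0, 1.0, 0.017, -0.0]
wrist_force: [0.1, -0.4, 0.1]
width: 59.9
finger_force: 0.0
```

jog_arm([
  [0.7,[0,0,0.02],[0,0,0]],
  [0.7,[0,0,0.04],[0,0,0]],
  [0.7,[0,0,0.04],[0,0,0]],
])

```text
time_s: 11.55
tool_pos: [693.3, -107.9, 13.1]
tcp_rot: [-0.0, 1.0, 0.017, -0.0]
wrist_force: [0.0, 0.1, 0.5]
width: 59.7
finger_force: 0.0
```

jog_arm([
  [0.7,[-0.05,0,0],[0,0,0]],
  [0.7,[-0.1,0,0],[0,0,0]],
  [0.7,[-0.15,0,0],[0,0,0]],
  [0.7,[-0.2,0,0],[0,0,0]],
  [0.7,[-0.25,0,0],[0,0,0]],
  [0.7,[-0.3,0,0],[0,0,0]],
])

```text
time_s: 12.3
tool_pos: [663.1, -109.0, 13.3]
tcp_rot: [-0.0, 1.0, 0.017, 0.0]
wrist_force: [1.0, -0.5, 1.0]
width: 59.7
finger_force: 0.0
```

```bash
python3 - <<'E'
from h import *
a=r.read_camera('scene')[:,:,::-1];e=cv2.imread('pics/e_s.png')
for i in(e,a):
    g=cv2.cvtColor(i,6)[215:275,225:275]; ys,xs=np.where(g<45); print(xs.min()+225,ys.min()+215,ys.max()+215,len(xs))
print(r.read_state()['tool_pos'])
cv2.imwrite('pics/f.png',cv2.resize(a[140:290,190:390],None,fx=4,fy=4,interpolation=2))
E
```

```text
245 223 263 647
245 215 263 850
[ 662.56334241 -109.10571501   13.27964781]
```

View pics/f.png

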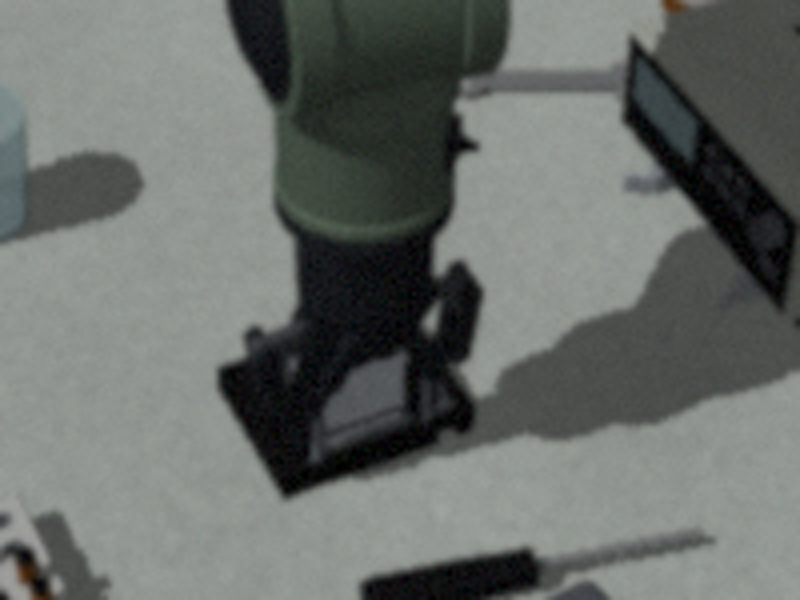

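```bash
python3 - <<'E'
from h import *
for z in(0,15,25):print(z,ray('scene',269.5,255,z).round(),ray('scene',297.5,247.5,z).round())
print('bez corners',ray('scene',245,233,20).round(),ray('scene',262,263,20).round(),ray('scene',262,263,0).round())
t=lambda z:[ray('top',324.4,168.9,z).round(1)]
print(t(20))
E
```

```text
0 [ 650. -133.    0.] [654. -62.   0.]
15 [ 662. -138.   15.] [666. -67.  15.]
25 [ 670. -141.   25.] [674. -71.  25.]
bez corners [ 578. -168.   20.] [ 682. -164.   20.] [ 666. -158.    0.]
[array([ 666.4, -164.2,   20. ])]
```

jog_arm([
  [0.7,[-0.04,0,0],[0,0,0]],
  [0.7,[-0.08,0,0],[0,0,0]],
  [0.7,[-0.12,0,0],[0,0,0]],
])

```text
time_s: 12.72
tool_pos: [651.2, -109.4, 13.3]
tcp_rot: [-0.0, 1.0, 0.017, -0.0]
wrist_force: [0.9, -0.0, -0.1]
width: 59.9
finger_force: 0.0
```

```bash
python3 - <<'E'
from h import *
a=r.read_camera('scene')[:,:,::-1];e=cv2.imread('pics/e_s.png')
for i in(e,a):
    g=cv2.cvtColor(i,6)[215:275,225:275]; ys,xs=np.where(g<45); print(xs.min()+225,ys.max()+215,xs[ys.argmax()]+225,[int(np.where(g[k]<45)[0].min()+225) for k in(20,26,32,38,44)])
print(r.read_state()['tool_pos'],r.read_state()['wrist_force'])
cv2.imwrite('pics/g_s.png',a)
E
```

```text
245 263 261 [245, 248, 252, 255, 259]
245 263 261 [245, 248, 252, 255, 259]
[ 650.75392126 -109.45965492   13.26732365] [0.15662963 0.19850567 0.64790128]
```

Still unmoved, so the tips are above the plate. I'll back out and feel for the bench itself.

jog_arm([
  [0.7,[0.2,0,0],[0,0,0]],
  [0.7,[0.43,0,0],[0,0,0]],
  [0.7,[0.43,0,0],[0,0,0]],
])

```text
time_s: 13.15
tool_pos: [695.4, -107.5, 13.1]
tcp_rot: [-0.0, 1.0, 0.018, 0.0]
wrist_force: [-0.6, 0.1, 0.1]
width: 59.6
finger_force: 0.0
```

jog_arm([
  [0.7,[0,0,0.02],[0,0,0]],
  [0.7,[0,0,0.04],[0,0,0]],
  [0.7,[0,0,0.04],[0,0,0]],
])

```text
time_s: 13.52
tool_pos: [694.0, -108.0, 9.2]
tcp_rot: [0.0, 1.0, 0.017, -0.0]
wrist_force: [0.3, -0.2, 0.1]
width: 59.7
finger_force: 0.0
```

jog_arm([
  [0.7,[0,0,0.02],[0,0,0]],
  [0.7,[0,0,0.03],[0,0,0]],
  [0.7,[0,0,0.03],[0,0,0]],
])

```text
time_s: 13.9
tool_pos: [694.4, -107.9, 6.2]
tcp_rot: [-0.0, 1.0, 0.017, -0.0]
wrist_force: [-0.4, -0.6, -0.6]
width: 60.1
finger_force: 0.0
```

jog_arm([
  [0.7,[0,0,0.015],[0,0,0]],
  [0.7,[0,0,0.03],[0,0,0]],
  [0.7,[0,0,0.03],[0,0,0]],
])

```text
time_s: 14.28
tool_pos: [694.4, -107.9, 3.1]
tcp_rot: [-0.0, 1.0, 0.017, -0.0]
wrist_force: [0.4, -0.6, 0.3]
width: 59.7
finger_force: 0.0
```

```bash
python3 - <<'E'
from h import *
s=r.read_state();print(s['tool_pos'],s['wrist_force'],s['torque'])
a=r.read_camera('scene')[:,:,::-1]
cv2.imwrite('pics/g.png',cv2.resize(a[190:280,225:325],None,fx=6,fy=6,interpolation=2))
E
```

```text
[ 694.3606276  -107.88367866    3.14087229] [ 0.38263685 -0.59730618  0.26950244] [0.02776609 0.04337741 0.01113084]
```

View pics/g.png

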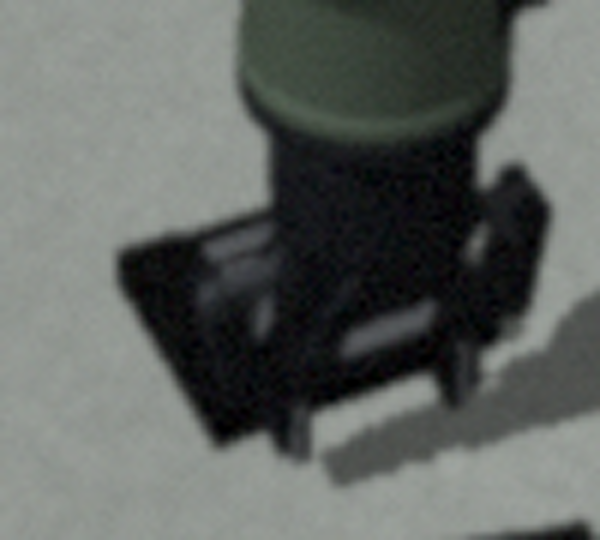

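The two fingertips end at about (274,266) and (302,257), just in front of the cassette's +x side and near the bench.

```bash
python3 - <<'E'
from h import *
for z in(0,5,10,15):print(z,ray('scene',273.8,265.8,z).round(),ray('scene',301.7,256.7,z).round())
E
```

```text
0 [ 685. -136.    0.] [685. -64.   0.]
5 [ 689. -138.    5.] [689. -66.   5.]
10 [ 693. -139.   10.] [693. -68.  10.]
15 [ 697. -141.   15.] [696. -70.  15.]
```

jog_arm([
  [0.7,[0,0,0.015],[0,0,0]],
  [0.7,[0,0,0.03],[0,0,0]],
  [0.7,[0,0,0.03],[0,0,0]],
])

```text
time_s: 14.7
tool_pos: [694.3, -107.9, 0.1]
tcp_rot: [-0.0, 1.0, 0.017, -0.0]
wrist_force: [0.1, -0.3, 0.5]
width: 59.7
finger_force: 0.0
```

jog_arm([
  [0.7,[0,0,0.015],[0,0,0]],
  [0.7,[0,0,0.03],[0,0,0]],
  [0.7,[0,0,0.03],[0,0,0]],
])

```text
time_s: 15.08
tool_pos: [694.4, -107.9, -2.9]
tcp_rot: [-0.0, 1.0, 0.017, -0.0]
wrist_force: [0.8, -0.0, -0.1]
width: 59.3
finger_force: 0.0
```

jog_arm([
  [0.7,[-0.06,0,0],[0,0,0]],
  [0.7,[-0.12,0,0],[0,0,0]],
  [0.7,[-0.17,0,0],[0,0,0]],
  [0.7,[-0.22,0,0],[0,0,0]],
  [0.7,[-0.27,0,0],[0,0,0]],
  [0.7,[-0.32,0,0],[0,0,0]],
  [0.7,[-0.35,0,0],[0,0,0]],
])

```text
time_s: 15.95
tool_pos: [659.2, -109.2, -2.6]
tcp_rot: [0.0, 1.0, 0.017, 0.0]
wrist_force: [2.7, -0.4, 0.0]
width: 59.9
finger_force: 0.9
```

```bash
python3 - <<'E'
from h import *
a=r.read_camera('scene')[:,:,::-1];e=cv2.imread('pics/e_s.png')
for i in(e,a):
    g=cv2.cvtColor(i,6)[215:275,225:275]; ys,xs=np.where(g<45); print(xs.min()+225,ys.max()+215,xs[ys.argmax()]+225,[int(np.where(g[k]<45)[0].min()+225) for k in(20,26,32,38,44)])
s=r.read_state();print(s['tool_pos'],s['wrist_force'],s['joints'])
E
```

```text
245 263 261 [245, 248, 252, 255, 259]Traceback (most recent call last):
  File "<stdin>", line 4, in <module>
    return umr_minimum(a, axis, None, out, keepdims, initial, where)
ValueError: zero-size array to reduction operation minimum which has no identity
```

Contact: 2.7 N, and the cassette moves. I'll continue the remaining ~25 mm.

jog_arm([
  [0.7,[-0.05,0,0],[0,0,0]],
  [0.7,[-0.1,0,0],[0,0,0]],
  [0.7,[-0.15,0,0],[0,0,0]],
  [0.7,[-0.2,0,0],[0,0,0]],
  [0.7,[-0.23,0,0],[0,0,0]],
  [0.7,[-0.25,0,0],[0,0,0]],
])

```text
time_s: 16.75
tool_pos: [634.3, -110.0, -2.7]
tcp_rot: [-0.0, 1.0, 0.017, 0.0]
wrist_force: [1.3, -0.7, 0.2]
width: 59.6
finger_force: 1.0
```

jog_arm([
  [0.7,[0.15,0,0],[0,0,0]],
  [0.7,[0.15,0,-0.5],[0,0,0]],
  [0.7,[0,0.3,-1],[0,0,-0.3]],
  [0.7,[-0.3,0.6,-1],[0,0,-0.6]],
  [0.7,[-0.6,1,-1],[0,0,-0.8]],
])

```text
time_s: 17.38
tool_pos: [577.2, -212.1, 97.8]
tcp_rot: [-0.0, 0.976, 0.218, 0.0]
wrist_force: [0.9, -0.2, -0.5]
width: 59.9
finger_force: 0.0
```

jog_arm([
  [0.5,[0,0,0],[0,0,-0.35]],
  [0.5,[0,0,0],[0,0,-0.7]],
  [0.5,[0,0,0],[0,0,-1]],
])

```text
time_s: 17.75
tool_pos: [577.6, -212.0, 97.2]
tcp_rot: [-0.0, 0.892, 0.453, -0.0]
wrist_force: [0.8, -0.3, 0.3]
width: 42.7
finger_force: 0.0
```

jog_arm([
  [0.5,[0,0,0],[0,0,-0.35]],
  [0.5,[0,0,0],[0,0,-0.7]],
  [0.5,[0,0,0],[0,0,-1]],
])

```text
time_s: 18.12
tool_pos: [577.6, -211.9, 97.1]
tcp_rot: [-0.0, 0.752, 0.659, -0.0]
wrist_force: [-0.0, -0.3, 0.0]
width: 42.7
finger_force: 0.0
```

jog_arm([
  [0.5,[0,0,0],[0,0,-0.2]],
  [0.5,[0,0,0],[0,0,-0.34]],
  [0.5,[0,0,0],[0,0,-0.34]],
])

```text
time_s: 18.5
tool_pos: [577.6, -212.0, 97.1]
tcp_rot: [-0.0, 0.695, 0.719, -0.0]
wrist_force: [-0.3, -0.6, 0.3]
width: 42.8
finger_force: 0.0
```

jog_arm([
  [0.5,[0,0,0],[0,0.3,0]],
  [0.5,[0,0,0],[0,0.6,0]],
  [0.5,[0,0,0],[0,0.9,0]],
  [0.5,[0,0,0],[0,1,0]],
])

```text
time_s: 19.0
tool_pos: [577.2, -213.9, 96.0]
tcp_rot: [-0.179, 0.675, 0.695, 0.172]
wrist_force: [-0.8, 0.6, -0.1]
width: 43.0
finger_force: 0.0
```

jog_arm([
  [0.5,[0,0,0],[0,0.2,0]],
  [0.5,[0,0,0],[0,0.2,0]],
])

```text
time_s: 19.25
tool_pos: [577.5, -212.4, 96.0]
tcp_rot: [-0.213, 0.665, 0.686, 0.205]
wrist_force: [0.2, 0.4, 0.0]
width: 42.5
finger_force: 0.0
```

```bash
python3 - <<'E'
from h import *
b=r.read_camera('top')[:,:,::-1]
s=r.read_state();print(s['tool_pos'],s['joints'].round(2))
cv2.imwrite('pics/k_t.png',b)
cv2.imwrite('pics/k.png',cv2.resize(b[150:250,190:340],None,fx=5.3,fy=5.3,interpolation=2))
E
```

```text
[ 577.8984576  -211.4078822    96.77222825] [ 0.92  0.96 -0.71  1.44  0.03  1.15  0.4 ]
```

View pics/k.png

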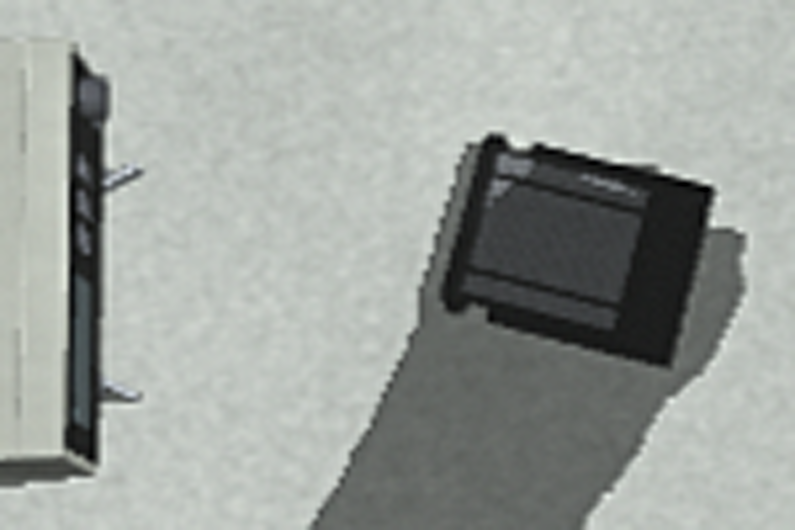

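The cassette is now slewed about 13°: only the bezel-side finger caught it, and the other passed over the lower plate. That puts the real tips about 15-18 mm higher than nominal. I'll measure its pose and correct by pushing with that in mind.

```bash
python3 - <<'E'
from h import *
P={}
def f(n,u,v,z):
    P[n]=ray('top',(u+.5)/5.3-.5+190,(v+.5)/5.3-.5+150,z)[:2]; print(n,P[n].round(1))
f('b+',712,187,20);f('b-',672,365,20);f('n+',490,135,15);f('n-',448,308,15)
d=(P['n+']+P['n-']-P['b+']-P['b-'])/2;print('len',np.hypot(*d),'ang',np.degrees(np.arctan2(-d[0],d[1])))
w=P['b+']-P['b-'];print('w',np.hypot(*w),np.degrees(np.arctan2(w[1],w[0])))
w=P['n+']-P['n-'];print('w',np.hypot(*w),np.degrees(np.arctan2(w[1],w[0])))
bf=(P['b+']+P['b-'])/2; print('bezelface mid',bf,'centre',bf+65*d/np.hypot(*d))
s=r.read_state();q=s['tcp_rot'];print(s['tool_pos'],R.from_quat([q[1],q[2],q[3],q[0]]).as_matrix().round(3))
E
```

```text
b+ [ 618.9 -162.5]
b- [ 521.1 -140.3]
n+ [648.7 -41.8]
n- [552.2 -20. ]
len 124.24736309718449 ang -14.195373101059676
w 100.32820646556304 -12.774807424591321
w 98.86269583619328 -12.701648349566694
bezelface mid [ 569.98161481 -151.36479272] centre [585.92150617 -88.34955755]
[ 577.8984576  -211.4078822    96.77222825] [[-0.027  0.999 -0.02 ]
 [ 0.826  0.034  0.563]
 [ 0.563 -0.001 -0.826]]
```

I'll use the shut gripper, upright, as a single blunt finger against the nose end of the +x side. That turns the cassette about its bezel, which corrects both the angle and the offset.

jog_arm([
  [0,[0,0,0],[0,-0.3,0]],
  [0,[0,0,0],[0,-0.6,0]],
  [0,[0,0,0],[0,-0.9,0]],
  [0,[0,0,0],[0,-1,0]],
])

```text
time_s: 19.8
tool_pos: [579.3, -208.5, 99.8]
tcp_rot: [-0.032, 0.692, 0.72, 0.034]
wrist_force: [0.5, 1.0, 0.2]
width: -0.3
finger_force: 0.0
```

jog_arm([
  [0,[0,0,0],[0,-0.2,0]],
  [0,[0,0,0],[0,-0.2,0]],
])

```text
time_s: 20.05
tool_pos: [579.1, -208.5, 99.0]
tcp_rot: [0.002, 0.693, 0.721, 0.0]
wrist_force: [-0.3, 0.3, -0.2]
width: 0.2
finger_force: 0.0
```

jog_arm([
  [0,[0.3,0.4,0],[0,0,0]],
  [0,[0.6,0.8,0],[0,0,0]],
  [0,[0.9,1,0],[0,0,0]],
  [0,[0.9,1,0],[0,0,0]],
])

```text
time_s: 20.55
tool_pos: [676.1, -114.9, 97.5]
tcp_rot: [-0.001, 0.694, 0.72, 0.001]
wrist_force: [0.2, -0.2, 1.1]
width: 0.1
finger_force: 0.0
```

jog_arm([
  [0,[0.3,0.1,0.2],[0,0,0]],
  [0,[0.54,0.15,0.5],[0,0,0]],
  [0,[0.54,0.15,0.7],[0,0,0]],
  [0,[0.54,0.15,0.7],[0,0,0]],
])

```text
time_s: 21.05
tool_pos: [686.9, -65.5, 26.1]
tcp_rot: [-0.001, 0.695, 0.719, -0.001]
wrist_force: [0.1, -0.1, 0.4]
width: 0.1
finger_force: 0.0
```

jog_arm([
  [0,[0,0,0.04],[0,0,0]],
  [0,[0,0,0.06],[0,0,0]],
  [0,[0,0,0.06],[0,0,0]],
])

```text
time_s: 21.42
tool_pos: [688.2, -64.6, 21.7]
tcp_rot: [0.0, 0.695, 0.719, 0.0]
wrist_force: [-0.5, -0.2, 0.5]
width: 0.4
finger_force: 0.0
```

jog_arm([
  [0,[0,0,0.02],[0,0,0]],
  [0,[0,0,0.04],[0,0,0]],
  [0,[0,0,0.04],[0,0,0]],
])

```text
time_s: 21.8
tool_pos: [687.9, -64.1, 17.1]
tcp_rot: [-0.0, 0.695, 0.719, -0.0]
wrist_force: [-0.0, -0.3, 0.5]
width: -0.1
finger_force: 0.0
```

jog_arm([
  [0,[0,0,0.02],[0,0,0]],
  [0,[0,0,0.04],[0,0,0]],
  [0,[0,0,0.04],[0,0,0]],
])

```text
time_s: 22.18
tool_pos: [687.9, -64.2, 13.1]
tcp_rot: [-0.0, 0.695, 0.719, -0.0]
wrist_force: [-0.6, -0.1, -0.2]
width: -0.2
finger_force: 0.0
```

jog_arm([
  [0,[0,0,0.02],[0,0,0]],
  [0,[0,0,0.04],[0,0,0]],
  [0,[0,0,0.04],[0,0,0]],
])

```text
time_s: 22.55
tool_pos: [687.9, -64.2, 9.1]
tcp_rot: [-0.0, 0.695, 0.719, -0.0]
wrist_force: [0.1, -0.3, 0.7]
width: -0.3
finger_force: 0.0
```

jog_arm([
  [0,[0,0,0.02],[0,0,0]],
  [0,[0,0,0.04],[0,0,0]],
  [0,[0,0,0.06],[0,0,0]],
  [0,[0,0,0.06],[0,0,0]],
])

```text
time_s: 23.05
tool_pos: [687.9, -64.2, 3.1]
tcp_rot: [-0.0, 0.695, 0.719, -0.0]
wrist_force: [0.5, 0.4, -0.1]
width: 0.1
finger_force: 0.0
```

jog_arm([
  [0,[0,0,0.02],[0,0,0]],
  [0,[0,0,0.03],[0,0,0]],
  [0,[0,0,0.03],[0,0,0]],
])

```text
time_s: 23.42
tool_pos: [688.0, -64.1, 0.2]
tcp_rot: [-0.0, 0.695, 0.719, -0.0]
wrist_force: [-0.1, 0.5, -0.7]
width: 0.0
finger_force: 0.0
```

jog_arm([
  [0,[0,0,0.01],[0,0,0]],
  [0,[0,0,0.02],[0,0,0]],
  [0,[0,0,0.02],[0,0,0]],
])

```text
time_s: 23.8
tool_pos: [688.0, -64.2, -1.8]
tcp_rot: [-0.0, 0.695, 0.719, -0.0]
wrist_force: [0.6, -0.6, -0.2]
width: -0.1
finger_force: 0.0
```

jog_arm([
  [0,[0,-0.03,0.02],[0,0,0]],
  [0,[0,-0.1,0.02],[0,0,0]],
  [0,[0,-0.16,0.02],[0,0,0]],
  [0,[0,-0.22,0.02],[0,0,0]],
  [0,[0,-0.28,0.02],[0,0,0]],
  [0,[0,-0.33,0.02],[0,0,0]],
  [0,[0,-0.38,0.02],[0,0,0]],
])

```text
time_s: 24.68
tool_pos: [649.9, -65.4, -3.6]
tcp_rot: [0.0, 0.695, 0.719, 0.0]
wrist_force: [2.0, 1.1, -1.0]
width: 0.0
finger_force: 0.8
```

jog_arm([
  [0,[0,-0.05,0],[0,0,0]],
  [0,[0,-0.1,0],[0,0,0]],
  [0,[0,-0.14,0],[0,0,0]],
  [0,[0,-0.14,0],[0,0,0]],
])

```text
time_s: 25.18
tool_pos: [635.8, -66.0, -3.7]
tcp_rot: [-0.0, 0.695, 0.719, -0.0]
wrist_force: [-0.3, -0.3, -0.0]
width: 0.3
finger_force: 0.0
```

jog_arm([
  [0,[0,0.15,0],[0,0,0]],
  [0,[0,0.2,-0.5],[0,0,0]],
  [0,[-0.3,0.1,-1],[0,0,0]],
  [0,[-0.7,-0.2,-1],[0,0,0]],
  [0,[-1,-0.5,-1],[0,0,0]],
  [0,[-1,-0.5,-1],[0,0,0]],
])

```text
time_s: 25.92
tool_pos: [587.3, -171.2, 96.3]
tcp_rot: [0.0, 0.697, 0.717, -0.001]
wrist_force: [0.8, 0.2, 0.6]
width: 0.0
finger_force: 0.0
```

jog_arm([
  [0.5,[-0.5,-0.05,0],[0,0,0]],
  [0.5,[-0.55,-0.05,0],[0,0.3,0]],
  [0.5,[-0.55,-0.05,0],[0,0.6,0]],
  [0.5,[-0.55,-0.05,0],[0,0.9,0]],
  [0.5,[-0.55,-0.05,0],[0,1,0]],
])

```text
time_s: 26.55
tool_pos: [586.0, -224.2, 95.1]
tcp_rot: [-0.179, 0.674, 0.695, 0.173]
wrist_force: [-0.3, 0.4, -0.6]
width: 42.7
finger_force: 0.0
```

jog_arm([
  [0.5,[0,0,0],[0,0.2,0]],
  [0.5,[0,0,0],[0,0.2,0]],
])

```text
time_s: 26.8
tool_pos: [586.1, -222.8, 95.0]
tcp_rot: [-0.213, 0.665, 0.686, 0.205]
wrist_force: [-0.1, -0.3, -0.1]
width: 42.4
finger_force: 0.0
```

```bash
python3 - <<'E'
from h import *
b=r.read_camera('top')[:,:,::-1]; a=r.read_camera('scene')[:,:,::-1]
s=r.read_state();print(s['tool_pos'])
cv2.imwrite('pics/m_t.png',b);cv2.imwrite('pics/m_s.png',a)
g=cv2.cvtColor(b,6)
m=np.zeros_like(g); m[150:235,230:345]=(g[150:235,230:345]<50)*255
for c in sorted(cv2.findContours(m,0,2)[0],key=cv2.contourArea)[::-1][:3]:
    re=cv2.minAreaRect(c);print(cv2.contourArea(c),re)
    for p in cv2.boxPoints(re): print(p,ray('top',*p,17).round(1))
E
```

```text
[ 586.73305996 -221.42456372   96.43384469]
1323.5 ((299.67901611328125, 201.16905212402344), (45.13452911376953, 35.125614166259766), 10.885527610778809)
[274.20114 214.15408] [533.2 -20.6  17. ]
[280.8345  179.66049] [634.4 -38.4  17. ]
[325.1569  188.18402] [ 609.9 -166.2   17. ]
[318.52353 222.67761] [ 509.5 -146.5   17. ]
```

Measured: bezel mid ≈ (560,-156), nose mid ≈ (584,-30), so it is about 12.6° off, and its centre is already on the slot line. There are 176 mm of free run before the horns. I'll push squarely on the bezel face with two fingers: the +x finger touches first and turns it square, and a slightly diagonal path carries the bezel over. First I go down behind the bezel and feel for the bench.

jog_arm([
  [0.6,[-0.15,-0.1,0.2],[0,0,0]],
  [0.6,[-0.3,-0.25,0.45],[0,0,0]],
  [0.6,[-0.45,-0.25,0.66],[0,0,0]],
  [0.6,[-0.51,-0.25,0.75],[0,0,0]],
  [0.6,[-0.51,-0.25,0.75],[0,0,0]],
])

```text
time_s: 27.52
tool_pos: [561.9, -222.6, 5.5]
tcp_rot: [-0.213, 0.664, 0.687, 0.205]
wrist_force: [0.0, 0.9, 0.6]
width: 51.3
finger_force: 0.0
```

jog_arm([
  [0.6,[-0.011,0,0.017],[0,0,0]],
  [0.6,[-0.022,0,0.033],[0,0,0]],
  [0.6,[-0.022,0,0.033],[0,0,0]],
])

```text
time_s: 27.9
tool_pos: [561.5, -223.4, 1.8]
tcp_rot: [-0.212, 0.664, 0.687, 0.205]
wrist_force: [0.2, 0.2, 1.2]
width: 51.2
finger_force: 0.0
```

jog_arm([
  [0.6,[-0.011,0,0.017],[0,0,0]],
  [0.6,[-0.022,0,0.033],[0,0,0]],
  [0.6,[-0.022,0,0.033],[0,0,0]],
])

```text
time_s: 28.28
tool_pos: [561.3, -223.2, -2.5]
tcp_rot: [-0.213, 0.664, 0.687, 0.205]
wrist_force: [0.1, 0.6, 0.2]
width: 51.0
finger_force: 0.0
```

jog_arm([
  [0.6,[-0.011,0,0.017],[0,0,0]],
  [0.6,[-0.011,0,0.017],[0,0,0]],
])

```text
time_s: 28.52
tool_pos: [561.3, -223.1, -4.5]
tcp_rot: [-0.213, 0.664, 0.687, 0.205]
wrist_force: [0.8, -0.2, 0.2]
width: 51.4
finger_force: 0.0
```

jog_arm([
  [0.6,[-0.006,0,0.009],[0,0,0]],
  [0.6,[-0.006,0,0.009],[0,0,0]],
])

```text
time_s: 28.78
tool_pos: [561.3, -223.2, -5.5]
tcp_rot: [-0.213, 0.664, 0.687, 0.205]
wrist_force: [0.3, 0.5, -0.6]
width: 51.3
finger_force: 0.0
```

jog_arm([
  [0.6,[-0.006,0,0.009],[0,0,0]],
  [0.6,[-0.006,0,0.009],[0,0,0]],
])

```text
time_s: 29.02
tool_pos: [561.3, -223.1, -6.6]
tcp_rot: [-0.213, 0.664, 0.687, 0.205]
wrist_force: [-0.1, -0.7, -0.0]
width: 51.6
finger_force: 0.0
```

jog_arm([
  [0.6,[0.165,0.007,0.113],[0,0,0]],
  [0.6,[0.25,0.01,0.17],[0,0,0]],
  [0.6,[0.33,0.014,0.225],[0,0,0]],
  [0.6,[0.413,0.017,0.282],[0,0,0]],
  [0.6,[0.496,0.02,0.338],[0,0,0]],
])

```text
time_s: 29.65
tool_pos: [561.3, -162.5, -6.4]
tcp_rot: [-0.212, 0.664, 0.687, 0.205]
wrist_force: [1.0, 0.1, 0.0]
width: 51.2
finger_force: 0.0
```

jog_arm([
  [0.6,[0.066,0.003,0.045],[0,0,0]],
  [0.6,[0.132,0.005,0.09],[0,0,0]],
  [0.6,[0.198,0.008,0.135],[0,0,0]],
  [0.6,[0.264,0.011,0.18],[0,0,0]],
  [0.6,[0.33,0.014,0.225],[0,0,0]],
])

```text
time_s: 30.28
tool_pos: [561.3, -122.6, -6.4]
tcp_rot: [-0.212, 0.664, 0.687, 0.205]
wrist_force: [1.1, -1.6, 0.1]
width: 51.3
finger_force: 0.9
```

```bash
cat > p.py <<'E'
from h import *
import sys
b=r.read_camera('top')[:,:,::-1]; a=r.read_camera('scene')[:,:,::-1]
s=r.read_state();print(s['tool_pos'],s['wrist_force'])
cv2.imwrite(f'pics/{sys.argv[1]}_t.png',b);cv2.imwrite(f'pics/{sys.argv[1]}_s.png',a)
g=cv2.cvtColor(b,6)
m=np.zeros_like(g); m[150:235,215:345]=(g[150:235,215:345]<50)*255
for c in sorted(cv2.findContours(m,0,2)[0],key=cv2.contourArea)[::-1][:2]:
    re=cv2.minAreaRect(c);print(cv2.contourArea(c),re)
    for p in cv2.boxPoints(re): print(p,ray('top',*p,17).round(1))
E
python3 p.py n
```

```text
[ 561.24229477 -121.82193098   -6.19326822] [ 0.67739023 -0.05369951 -0.06867946]
1472.0 ((304.5, 198.5), (79.0, 49.0), 0.0)
[265. 223.] [507.6   5.2  17. ]
[265. 174.] [651.    7.6  17. ]
[344. 174.] [ 652.4 -221.    17. ]
[344. 223.] [ 509.  -218.6   17. ]
0.0 ((337.8000183105469, 176.40000915527344), (3.1622774600982666, 0.6324554085731506), 71.56504821777344)
[337.00003 175.00002] [ 649.2 -200.7   17. ]
[337.6 174.8] [ 649.9 -202.5   17. ]
[338.6 177.8] [ 640.9 -205.2   17. ]
[338.00003 178.00002] [ 640.3 -203.5   17. ]
```

jog_arm([
  [0.6,[0.066,0.01,0.045],[0,0,0]],
  [0.6,[0.132,0.02,0.09],[0,0,0]],
  [0.6,[0.198,0.03,0.135],[0,0,0]],
  [0.6,[0.264,0.04,0.18],[0,0,0]],
  [0.6,[0.33,0.05,0.225],[0,0,0]],
  [0.6,[0.41,0.06,0.28],[0,0,0]],
  [0.6,[0.49,0.07,0.337],[0,0,0]],
])

```text
time_s: 31.25
tool_pos: [566.4, -62.8, -6.4]
tcp_rot: [-0.212, 0.664, 0.687, 0.205]
wrist_force: [-0.9, -4.0, 2.9]
width: 51.3
finger_force: 1.8
```

```bash
cat > p2.py <<'E'
from h import *
import sys
b=r.read_camera('top')[:,:,::-1].copy(); s=r.read_state();print(s['tool_pos'],s['wrist_force'])
cv2.imwrite(f'pics/{sys.argv[1]}_t.png',b)
g=cv2.cvtColor(b,6).astype(int)
for v in range(168,224,4):
    row=g[v,205:345]; print(v,''.join('#' if x<50 else '+' if x<110 else '.' for x in row))
E
python3 p2.py o
```

```text
[566.33736138 -61.1481622   -6.19680305] [ 0.53002745  0.39049587 -0.98872929]
168 ..+++...............................................................................................................................#######+
172 ##+++...................................................................................................++..................++#######+++++++
176 ####...............................................................................................+########+++#.......+##+++++++++++++++++#
180 ++##..........................................................................................+################...+#####++++++++++++++++++++
184 #++#...+....................................................................+.........+........######+...###############++++++++++++++++++++
188 .+##......................................+#+.....###################################+.....+############################++++++++++++++++++++
192 +##+.................................+..+##+.........++++++++++++++++++++############++++#########++####################++++++++++++++++++++
196 ++
[... 308 characters left out ...]
.................+..+##++..+++++++++++++++++++++++++++###########+............+#############################++++++++++++
208 ++#+.................................+..+###+.++++++++++++++++++++++++++++###########++........+#######################++........+#####++...
212 ++#+.................................+..+###+.++++++++++++++++++++++++++++#############++++++##########+....+###+...........................
216 ++#+.................................+..+###++++++++++++++++++++++++++++++############+.++##+++######+..+#######............................
220 ++#+....................................+#####++++####################################+.......++#++###############+.........................
```

The cassette is now square: the nose edge is a straight column at 245, the bezel face is at column 291, and the fingers are at rows 192 and 213. I'll check the lateral fit against the horn centre.

```bash
python3 - <<'E'
from h import *
g=cv2.cvtColor(cv2.imread('pics/o_t.png'),6).astype(float)
def cross(p,o):  # 110-level crossings, sub-pixel
    out=[]
    for i in range(len(p)-1):
        if (p[i]-100)*(p[i+1]-100)<0: out.append(round(o+i+(100-p[i])/(p[i+1]-p[i]),2))
    return out
for c0,c1,z in((262,266,15),(267,272,15),(280,284,20),(284,288,20)):
    e=cross(g[178:232,c0:c1].mean(1),178);c=(c0+c1-1)/2
    print(c,e,[ray('top',c,v,z).round(1)[:2] for v in(e[0],e[-1])])
for r0,r1 in((195,198),(215,218)):
    e=cross(g[r0:r1,235:300].mean(0),235);print(r0,e)
print('slot x at y=+20,65:',564.2+.031*145,564.2+.031*100)
E
```

```text
263.5 [np.float64(186.54), np.float64(222.69)] [array([614.2,  11.4]), array([508.7,   9.6])]
269.0 [np.float64(186.69), np.float64(222.66)] [array([613.8,  -4.5]), array([508.9,  -6.1])]
281.5 [np.float64(186.38), np.float64(222.12)] [array([613.7, -40.6]), array([510. , -41.6])]
285.5 [np.float64(185.64), np.float64(221.75)] [array([616. , -52.1]), array([511.1, -52.9])]
195 [np.float64(244.26), np.float64(290.51)]
215 [np.float64(244.5), np.float64(291.34), np.float64(292.5)]
slot x at y=+20,65: 568.695 567.3000000000001
```

The cassette sits about 5 mm toward -x of the slot line, inside the horn capture range. I'll trim that along the next 60 mm.

jog_arm([
  [0.6,[0.066,0.01,0.045],[0,0,0]],
  [0.6,[0.132,0.02,0.09],[0,0,0]],
  [0.6,[0.198,0.03,0.135],[0,0,0]],
  [0.6,[0.264,0.04,0.18],[0,0,0]],
  [0.6,[0.33,0.05,0.225],[0,0,0]],
  [0.6,[0.41,0.06,0.28],[0,0,0]],
  [0.6,[0.495,0.065,0.337],[0,0,0]],
])

```text
time_s: 32.17
tool_pos: [570.8, -2.6, -6.4]
tcp_rot: [-0.213, 0.664, 0.687, 0.205]
wrist_force: [0.6, -2.3, -0.4]
width: 51.0
finger_force: 1.1
```

```bash
cat > p3.py <<'E'
from h import *
import sys
b=r.read_camera('top')[:,:,::-1].copy(); s=r.read_state();print(s['tool_pos'].round(1),s['wrist_force'].round(1))
cv2.imwrite('pics/q_t.png',b); g=cv2.cvtColor(b,6).astype(float)
def cross(p,o):
    return [round(float(o+i+(100-p[i])/(p[i+1]-p[i])),2) for i in range(len(p)-1) if (p[i]-100)*(p[i+1]-100)<0]
for c0,z in zip(map(int,sys.argv[1::2]),map(float,sys.argv[2::2])):
    e=cross(g[178:232,c0:c0+4].mean(1),178);c=c0+1.5
    q=[ray('top',c,v,z).round(1)[:2] for v in(e[0],e[-1])]
    print(c,e,q,'off',round(q[0][0]-50-(564.2+.031*(165-q[0][1])),1))
for r0,r1 in((195,198),(215,218)): print(r0,cross(g[r0:r1,208:300].mean(0),208))
E
python3 p3.py 230 15 238 15 248 15 260 20 264 20
```

```text
[570.6  -0.8  -6.1] [ 0.4  1.6 -0.4]
231.5 [188.1, 189.5, 192.51, 194.36, 199.64, 218.73] [array([609. , 103.6]), array([519.5, 100.9])] off -7.1
239.5 [185.24, 220.95] [array([617.6,  80.8]), array([513.3,  77.9])] off 0.8
249.5 [185.43, 220.65] [array([617.2,  51.9]), array([514.3,  49.5])] off -0.5
261.5 [184.55, 220.46] [array([618.8,  16.9]), array([514.3,  15. ])] off 0.0
265.5 [184.29, 220.39] [array([619.6,   5.4]), array([514.6,   3.7])] off 0.5
195 [208.38, 223.46, 227.89, 232.92, 269.64, 282.23]
215 [208.13, 223.43, 270.29, 277.15, 295.09]
```

Aligned within about 1 mm. I push straight along the slot, 100 mm.

jog_arm([
  [0.6,[0.06,0,0.04],[0,0,0]],
  [0.6,[0.124,0,0.084],[0,0,0]],
  [0.6,[0.19,0.001,0.13],[0,0,0]],
  [0.6,[0.256,0.001,0.175],[0,0,0]],
  [0.6,[0.322,0.001,0.22],[0,0,0]],
  [0.6,[0.388,0.001,0.264],[0,0,0]],
  [0.6,[0.44,0.002,0.3],[0,0,0]],
])

```text
time_s: 33.1
tool_pos: [569.6, 50.0, -6.3]
tcp_rot: [-0.212, 0.664, 0.687, 0.206]
wrist_force: [2.3, -3.5, 2.4]
width: 51.0
finger_force: 2.0
```

jog_arm([
  [0.6,[0.06,0,0.04],[0,0,0]],
  [0.6,[0.124,0,0.084],[0,0,0]],
  [0.6,[0.19,0.001,0.13],[0,0,0]],
  [0.6,[0.256,0.001,0.175],[0,0,0]],
  [0.6,[0.322,0.001,0.22],[0,0,0]],
  [0.6,[0.388,0.001,0.264],[0,0,0]],
])

```text
time_s: 33.85
tool_pos: [567.8, 97.2, -6.2]
tcp_rot: [-0.212, 0.664, 0.687, 0.205]
wrist_force: [2.9, -4.3, 0.1]
width: 51.1
finger_force: 1.9
```

```bash
python3 p3.py 222 20 226 20 230 20
```

```text
[567.3  98.6  -6. ] [ 0.7 -0.5  0.1]
223.5 [185.72, 220.87] [array([614.7, 126.1]), array([512.5, 122.6])] off -0.7
227.5 [184.99, 220.64] [array([616.9, 114.7]), array([513.2, 111.3])] off 1.1
231.5 [184.94, 220.57] [array([617.1, 103.2]), array([513.5,  99.9])] off 1.0
195 [235.36, 245.34]
215 [235.07, 240.33, 256.51]
```

In the slot, in line. I advance to just before the catches, then go in small steps.

jog_arm([
  [0.6,[0.05,0,0.034],[0,0,0]],
  [0.6,[0.1,0,0.068],[0,0,0]],
  [0.6,[0.15,0.001,0.102],[0,0,0]],
  [0.6,[0.19,0.001,0.13],[0,0,0]],
  [0.6,[0.223,0.001,0.152],[0,0,0]],
])

```text
time_s: 34.52
tool_pos: [567.1, 123.7, -6.1]
tcp_rot: [-0.212, 0.664, 0.687, 0.205]
wrist_force: [2.5, -5.5, 2.1]
width: 51.2
finger_force: 2.5
```

jog_arm([
  [0.6,[0.017,0,0.011],[0,0,0]],
  [0.6,[0.033,0,0.023],[0,0,0]],
  [0.6,[0.05,0,0.034],[0,0,0]],
])

```text
time_s: 34.9
tool_pos: [567.0, 129.6, -6.1]
tcp_rot: [-0.212, 0.664, 0.687, 0.205]
wrist_force: [3.2, -4.8, 2.5]
width: 51.1
finger_force: 2.5
```

jog_arm([
  [0.6,[0.012,0,0.008],[0,0,0]],
  [0.6,[0.025,0,0.017],[0,0,0]],
])

```text
time_s: 35.15
tool_pos: [566.9, 132.6, -6.1]
tcp_rot: [-0.212, 0.664, 0.687, 0.205]
wrist_force: [3.5, -5.3, 1.7]
width: 51.4
finger_force: 2.6
```

jog_arm([
  [0.6,[0.012,0,0.008],[0,0,0]],
  [0.6,[0.025,0,0.017],[0,0,0]],
])

```text
time_s: 35.4
tool_pos: [566.8, 135.6, -6.0]
tcp_rot: [-0.212, 0.664, 0.687, 0.205]
wrist_force: [3.7, -4.6, 1.6]
width: 51.5
finger_force: 2.6
```

jog_arm([
  [0.6,[0.012,0,0.008],[0,0,0]],
  [0.6,[0.025,0,0.017],[0,0,0]],
])

```text
time_s: 35.65
tool_pos: [566.7, 138.6, -6.1]
tcp_rot: [-0.212, 0.664, 0.687, 0.205]
wrist_force: [3.1, -5.0, 2.0]
width: 51.4
finger_force: 2.6
```

jog_arm([
  [0.6,[0.012,0,0.008],[0,0,0]],
  [0.6,[0.025,0,0.017],[0,0,0]],
])

```text
time_s: 35.9
tool_pos: [566.6, 141.6, -6.1]
tcp_rot: [-0.212, 0.664, 0.687, 0.206]
wrist_force: [3.2, -5.9, 1.4]
width: 51.6
finger_force: 3.2
```

jog_arm([
  [0.6,[0.012,0,0.008],[0,0,0]],
  [0.6,[0.025,0,0.017],[0,0,0]],
])

```text
time_s: 36.15
tool_pos: [567.2, 143.1, -6.2]
tcp_rot: [-0.211, 0.665, 0.686, 0.205]
wrist_force: [3.4, -16.5, 9.1]
width: 51.3
finger_force: 8.8
```

jog_arm([
  [0.6,[0.012,0,0.008],[0,0,0]],
  [0.6,[0.025,0,0.017],[0,0,0]],
])

```text
time_s: 36.4
tool_pos: [567.0, 146.4, -6.2]
tcp_rot: [-0.211, 0.665, 0.687, 0.205]
wrist_force: [2.5, -16.1, 7.2]
width: 51.4
finger_force: 8.2
```

The catches are met at TCP y≈142 with about 16 N, so home should be near 169. I continue in small steps.

jog_arm([
  [0.6,[0.012,0,0.008],[0,0,0]],
  [0.6,[0.021,0,0.014],[0,0,0]],
])

```text
time_s: 36.65
tool_pos: [566.7, 148.9, -6.2]
tcp_rot: [-0.211, 0.665, 0.687, 0.205]
wrist_force: [3.1, -13.2, 5.9]
width: 51.4
finger_force: 6.8
```

jog_arm([
  [0.6,[0.012,0,0.008],[0,0,0]],
  [0.6,[0.021,0,0.014],[0,0,0]],
])

```text
time_s: 36.9
tool_pos: [566.4, 151.8, -6.1]
tcp_rot: [-0.212, 0.665, 0.687, 0.205]
wrist_force: [2.5, -9.9, 3.2]
width: 51.6
finger_force: 5.0
```

jog_arm([
  [0.6,[0.012,0,0.008],[0,0,0]],
  [0.6,[0.025,0,0.017],[0,0,0]],
])

```text
time_s: 37.15
tool_pos: [566.3, 155.0, -6.1]
tcp_rot: [-0.212, 0.664, 0.687, 0.205]
wrist_force: [2.6, -9.3, 2.4]
width: 51.0
finger_force: 4.7
```

jog_arm([
  [0.6,[0.012,0,0.008],[0,0,0]],
  [0.6,[0.025,0,0.017],[0,0,0]],
])

```text
time_s: 37.4
tool_pos: [566.2, 158.3, -6.0]
tcp_rot: [-0.212, 0.664, 0.687, 0.205]
wrist_force: [2.8, -5.4, 1.0]
width: 51.1
finger_force: 3.2
```

jog_arm([
  [0.6,[0.012,0,0.008],[0,0,0]],
  [0.6,[0.025,0,0.017],[0,0,0]],
])

```text
time_s: 37.65
tool_pos: [566.0, 161.5, -6.0]
tcp_rot: [-0.212, 0.664, 0.687, 0.205]
wrist_force: [4.5, -5.9, 1.4]
width: 51.3
finger_force: 2.9
```

jog_arm([
  [0.6,[0.008,0,0.006],[0,0,0]],
  [0.6,[0.016,0,0.011],[0,0,0]],
])

```text
time_s: 37.9
tool_pos: [566.0, 163.4, -6.0]
tcp_rot: [-0.212, 0.664, 0.687, 0.206]
wrist_force: [3.0, -6.6, 1.3]
width: 51.6
finger_force: 3.6
```

jog_arm([
  [0.6,[0.008,0,0.006],[0,0,0]],
  [0.6,[0.016,0,0.011],[0,0,0]],
])

```text
time_s: 38.15
tool_pos: [566.2, 163.9, -6.2]
tcp_rot: [-0.211, 0.665, 0.686, 0.205]
wrist_force: [-0.7, -22.7, 11.9]
width: 51.3
finger_force: 11.3
```

jog_arm([
  [0.6,[0.006,0,0.004],[0,0,0]],
  [0.6,[0.012,0,0.008],[0,0,0]],
])

```text
time_s: 38.4
tool_pos: [566.2, 164.1, -6.3]
tcp_rot: [-0.211, 0.665, 0.686, 0.205]
wrist_force: [-2.9, -32.0, 20.0]
width: 51.1
finger_force: 16.2
```

Force jumped to a hard stop. I back off at once and look.

jog_arm([
  [0.6,[-0.05,0,-0.034],[0,0,0]],
  [0.6,[-0.2,0,-0.136],[0,0,0]],
  [0.6,[-0.5,0,-0.34],[0,0,0]],
  [0.6,[-0.6,0,-0.4],[0,0,0]],
])

```text
time_s: 38.9
tool_pos: [567.9, 92.3, -7.3]
tcp_rot: [-0.212, 0.665, 0.686, 0.205]
wrist_force: [-0.3, 0.4, 0.7]
width: 51.5
finger_force: 0.0
```

```bash
python3 - <<'E'
from h import *
a=r.read_camera('scene')[:,:,::-1];b=r.read_camera('top')[:,:,::-1]
s=r.read_state();print(s['tool_pos'],s['wrist_force'])
cv2.imwrite('pics/z_s.png',a);cv2.imwrite('pics/z_t.png',b)
cv2.imwrite('pics/z.png',np.hstack([cv2.resize(a[130:240,310:420],(400,400),interpolation=2),cv2.resize(b[165:245,195:275],(400,400),interpolation=2)]))
E
```

```text
[567.87191629  93.5855126   -7.17533198] [ 0.80432189  0.59891275 -0.00214731]
```

View pics/z.png

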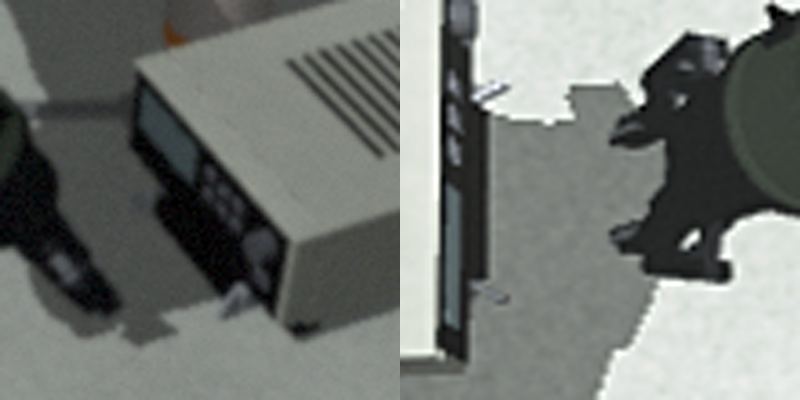

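The bezel is nearly flush and square, with its edge at crop column 488 (image column ~212.6). I'll measure how far it stands out of the front.

```bash
python3 - <<'E'
from h import *
g=cv2.cvtColor(cv2.imread('pics/z_t.png'),6).astype(float)
def cross(p,o,t):
    return [round(float(o+i+(t-p[i])/(p[i+1]-p[i])),2) for i in range(len(p)-1) if (p[i]-t)*(p[i+1]-t)<0]
for r0 in(190,196,202,208,214):
    e=cross(g[r0:r0+5,204:222].mean(0),204,65);print(r0,g[r0+2,204:220].astype(int),e,ray('top',e[-1],r0+2,20)[:2].round(1))
for r0 in(228,231,234):
    e=cross(g[r0:r0+2,200:222].mean(0),200,65);print('case',r0,e,g[r0,200:220].astype(int),[ray('top',e[-1],r0+.5,z)[:2].round(1) for z in(0,24,105)])
E
```

```text
190 [ 53  90  34  35  38  41  41  32  70 138 131 128 127 128 128 131] [204.37, 206.32, 211.84] [596.  158.9]
196 [ 30  36  41  40  37  40  40  29  75 145 133 127 128 132 132 129] [205.44, 206.26, 211.82] [578.4 158.3]
202 [ 79 105  96  50  34  38  37  34  78 136 129 129 124 126 128 129] [206.41, 211.73] [560.9 157.9]
208 [ 96 102  91  48  33  40  36  32  78 142 137 139 133 127 128 129] [206.61, 211.73] [543.5 157.2]
214 [ 90 101  92  47  32  39  35  32  80 141 133 133 130 130 126 129] [206.61, 211.72] [526.2 156.5]
case 228 [202.71, 203.39, 206.35, 208.09] [230 223 127  47 118 102  84  28  50 111 129 129 126 124 126 127 127 128
 126 126] [array([493.1, 169.5]), array([489.9, 164.5]), array([479. , 147.6])]
case 231 [201.96, 207.93] [230 216  58  26  32  30  27  26  70 141 129 127 130 124 124 124 129 129
 125 123] [array([484.4, 169.6]), array([481.4, 164.6]), array([471.1, 147.7])]
case 234 [203.59, 207.93] [231 218 102  45  28  30  33  27  68 137 132 132 127 130 131 127 126 128
 130 131] [array([475.8, 169.2]), array([472.9, 164.3]), array([463.3, 147.4])]
```

The bezel stands about 6 mm out, referred to the horn tips, and it stayed put when released, which agrees with home. The stop is also about 22 mm after ball contact, as the rounded nose geometry predicts. A gentle re-touch will confirm it is still against the stop.

jog_arm([
  [0.6,[0.2,0,0.136],[0,0,0]],
  [0.6,[0.4,0,0.272],[0,0,0]],
  [0.6,[0.5,0,0.34],[0,0,0]],
  [0.6,[0.54,0,0.368],[0,0,0]],
  [0.6,[0.54,0,0.368],[0,0,0]],
])

```text
time_s: 39.62
tool_pos: [565.6, 160.4, -6.8]
tcp_rot: [-0.212, 0.664, 0.687, 0.205]
wrist_force: [0.3, -0.4, -0.3]
width: 51.4
finger_force: 0.0
```

jog_arm([
  [0.6,[0.012,0,0.008],[0,0,0]],
  [0.6,[0.017,0,0.011],[0,0,0]],
])

```text
time_s: 39.88
tool_pos: [565.7, 162.1, -6.7]
tcp_rot: [-0.212, 0.664, 0.687, 0.205]
wrist_force: [0.2, 0.7, 0.8]
width: 51.6
finger_force: 0.0
```

jog_arm([
  [0.6,[0.008,0,0.006],[0,0,0]],
  [0.6,[0.008,0,0.006],[0,0,0]],
])

```text
time_s: 40.12
tool_pos: [565.8, 163.1, -6.8]
tcp_rot: [-0.212, 0.664, 0.687, 0.205]
wrist_force: [-0.4, -4.2, 1.4]
width: 50.9
finger_force: 1.9
```

jog_arm([
  [0.6,[0.008,0,0.006],[0,0,0]],
  [0.6,[0.008,0,0.006],[0,0,0]],
])

```text
time_s: 40.38
tool_pos: [565.9, 163.6, -6.8]
tcp_rot: [-0.212, 0.664, 0.687, 0.205]
wrist_force: [-0.1, -8.7, 5.3]
width: 51.2
finger_force: 4.5
```

jog_arm([
  [0.6,[0.006,0,0.004],[0,0,0]],
  [0.6,[0.006,0,0.004],[0,0,0]],
])

```text
time_s: 40.62
tool_pos: [565.9, 163.7, -6.9]
tcp_rot: [-0.212, 0.665, 0.687, 0.205]
wrist_force: [-2.5, -14.3, 7.3]
width: 51.3
finger_force: 6.9
```

The re-touch meets it at the same place, hard and with no spring-back, so it is home. I retreat and hand in.

jog_arm([
  [0.6,[-0.06,0,-0.04],[0,0,0]],
  [0.6,[-0.25,0,-0.17],[0,0,0]],
  [0.6,[-0.5,0,-0.36],[0,0,0]],
  [0.6,[-0.55,0,-0.45],[0,0,0]],
  [0.6,[-0.55,0,-0.45],[0,0,0]],
])

```text
time_s: 41.25
tool_pos: [568.1, 94.4, -0.3]
tcp_rot: [-0.212, 0.664, 0.687, 0.206]
wrist_force: [0.2, 0.3, 0.3]
width: 51.1
finger_force: 0.0
```

```bash
python3 - <<'E'
from h import *
g=cv2.cvtColor(r.read_camera('top')[:,:,::-1].copy(),6)
for v in(192,204,216): print(g[v,206:218])
s=r.read_state();print(s['tool_pos'],s['wrist_force'],s['time_s'])
print(r.close_job())
E
```

```text
[ 34  32  40  40  38  31  70 141 130 128 126 128]
[ 97  52  35  38  38  37  78 138 131 128 127 125]
[ 88  48  34  39  36  32  78 141 134 133 133 132]
[ 5.67858313e+02  9.52774966e+01 -3.12477660e-01] [-0.83289327  0.30080056  0.03888591] 41.3
the job is handed in; nothing more can be done
None
```

The job is handed in at 41.3 s with the cassette against its hard stop, bezel square and staying in when released, but one press read about 32 N along the push (38 N in all) at the wrist, so the 30 N ramming limit may have been exceeded; no verdict was shown.

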